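# Eject a stuck sample tube from its rack and stand it on the code reader

## Robot

A 6-joint arm with a two-finger parallel gripper is mounted at the origin on the work surface. World frame = base frame: x ahead of the robot, y to its left, z up, the work surface at z = 0. Lengths are in mm, angles in rad, forces in N, time in s.
With the tool pointing down it reaches from about 250 to 725 mm from the base axis. Payload 4 kg.
Tool frame: the origin (TCP) lies between the finger pads; the fingertips stand 25 mm ahead of it and the grasp point (between the pads) lies 6 mm ahead of it; z points along the fingers, y is the line along which they close (so a half turn about z gives the same grasp; the last joint's range is limited). The gripper opens to 85 mm and grips with 20 to 120 N. Pads are 22 mm wide; open, the fingers measure 114 mm over their backs; the gripper's body (76 mm by 85 mm) begins 54 mm behind the grasp point. The pads swing forward as they close: fully open they stand 13 mm farther back than shut.
Start: joints at [1.192, 0.241, 0.005, 1.335, 0, 1.571], TCP at [184.901, 464.555, 256.306] pointing down, gripper open.
Joint ranges: [-2.72, 2.72], [-1.05, 1.87], [-1.09, 1.28], [-1.99, 2.15], [-1.42, 1.44], [-3.14, 3.14]. Speed limits (rad/s): [2.79, 2.79, 3.14, 3.14, 3.14, 3.14].

## Interface

Orientations are given as a rotation vector (axis times angle).
In Python, from rig import manip gives the robot as it stands.
- The arm moves only by the shell command python3 -m creep 'ROWS' [FORCE]. ROWS is JSON, a list of rows, each a list of 3 entries, a list of its own where there are three numbers: the gripper command: -1 is shut, 1 is fully open, values between are in proportion, then the shift along the tool's x, y, z normalised to -1 to 1, where 1 is 0.4 m, then the turn, a rotation vector about the tool's x, y, z normalised to -1 to 1, where 1 is 120 degrees. A call has 1 to 20 rows; each row is the pose to reach, as a shift and turn from the pose commanded when the call began, along the tool's axes at that moment; what a row does not reach only later rows make up. A row lasts 1/8 s, in which the tool goes at most 62.5 mm and 10.7 degrees, less where a joint would pass 70% of its speed; a pose out of reach is approached as far as the arm can. A call with a number of a shift or a turn outside -1 to 1 is refused whole. A call with a gripper value outside its range is refused whole. The fingers move at their own pace and stop on an object; FORCE is the grip in N (left out, the last holds). Time passes only in rows, so rows that repeat a pose let the fingers close. It gives the time, the measured TCP pose, the force, the opening and the grip force at its end, in the units of the state.
- manip.observe(): the state, without advancing time (a new reading comes with each control period).
- manip.capture(name): name is "scene" or "top"; returns a dict with "image" (420x560x3 uint8, blue, green, red), "vfov" (degrees; the focal length in pixels is half the picture's height over the tangent of half this angle, whatever the lens; pixels are square), "cx", "cy" (the principal point, pixels), "world_to_cam" (4x4, takes a point from world to camera coordinates). Camera axes: x right, y up, looking along -z (the intrinsics and any distortion apply to the point x, -y, -z); pixel columns grow to the right and rows downward; lengths in mm; the calibration is good to about 2 mm. A picture is of the moment at which its call begins. There is no depth.
- manip.hand_in(): hands the job in; it is judged then, once.
The state is a dict: "time": time; "joint_positions": joint angles; "qd": joint speeds; "effort": joint torques, N m; "position": TCP position; "eef_rot": TCP orientation; "force": force on the tool from outside, world axes, zero at the start; "wrist_torque": the same for the moment, N m; "grip_width": opening from 0.0 (shut) to 1.0 (fully open); "gripper_force": force on a finger pad.
Only numpy, scipy, OpenCV 4.12 (cv2) and the standard library are available. Lean on these libraries where they do the work, as an engineer would, in place of code of your own. Each camera call takes 0.05 s, during which the arm holds its last target. There are 200 camera calls.

## Task

The rack is standing in the tube picker, and the orange-capped tube in it is clipped tight, too close to its neighbours to be gripped. Push the sliding bolt fully home into the eye of the rack so that the rack cannot lift, then press the red lever right down until you feel its stop so that the pin pushes the tube up from below, let go of the lever, take the raised tube by its cap and stand it upright on the red window of the code reader. Push bolt and lever firmly but do not force them, do not drop the tube, leave the bolt home and the rack in its place, and do not disturb the tip box, the bottle or the kit box.

Things in the scene. Friction and masses are not known exactly. Their poses are not given: they have to be found in the camera images.
- picker: bench tube picker, fixed: white housing 108 (x) x 152 (y) x 56 mm high, the rack in a nest on top; a wing of the same height, 58 mm wide, runs on to y = -153 mm and carries the bolt. Origin: centre of the housing's underside; z up, x away from the lever side, y from the bolt end along the rack. Low guides hold the rack sideways; two fixed hooks hold down its +y end
- pin_axis (a point): where the 6 mm ejector pin comes up through the picker's top (56 mm above the bench), under the orange-capped tube and hidden by the rack. The pin has its own collar, which stops it when it has lifted the tube about 23 mm in the rack. Between pin and lever there is a free play that differs each time (up to 9 mm at the pin) and cannot be seen
- rack: loose blue tube rack, 3 x 4 wells 27 mm apart, foot 85.5 (x) x 127.8 (y) mm, 50 mm high, 0.25 kg; an open ejector hole under the orange tube. Origin: centre of its underside, axes along the picker's. White-capped tubes (caps 20 mm across, tops 122 mm above the bench) stand all round the orange one, fast in the rack
- eye (a point): mouth of the steel eye on the rack's -y end, the keeper of the bolt: opening 12 mm wide and 11 mm high, 14 mm deep along y, 68 mm above the bench. Until the bolt is in it this end of the rack is not held down, and lifts with the tube when the lever is pressed
- tube: loose 5 ml tube, orange cap: 60 mm high, body 16 mm across, cap 20 mm across over the top 14 mm, flat foot, about 14 g. Origin: centre of its foot; z along it. At first its foot is 6 mm above the rack's underside, its cap level with its neighbours. Spring clips in the well hold it with 4 to 6 N of friction: it stays up where the pin left it, and is clear of the rack 44 mm above its start
- bolt (a joint): sliding bolt (8 mm rod) on the picker's wing, in m: 0 drawn back, 0.024 fully home at its stop, the tip then 12 mm inside the rack's eye. It moves along the picker's +y with about 3 N of friction and stays where it is left. It starts at 0 to 0.007, tip outside the eye
- bolt_knob (a point): centre of the top face of the bolt's upright black knob, which moves with the bolt: 14 mm across, 18 mm high, top 104 mm above the bench, on a 9 mm stem; push or pinch it above the track; the track below it is 19 mm wide and reaches 76 mm above the bench
- lever (a joint): ejector lever at the picker's -x side, in rad: 0 up (rest), growing as it is pressed; a spring brings it back. Its solid stop (pin at its collar) comes anywhere from 0.43 to 0.60, as the hidden free play differs: it must be felt. At the pad it takes about 3 N at first and up to about 11 N just before the stop
- lever_pad (a point): centre of the top face of the lever's red pad, 36 mm (picker x) x 32 mm (picker y), some 90 mm out from the pivot, which lies along the picker's y at x = -58 mm, 31 mm above the bench. The pad is about 74 mm above the bench at rest and 24 to 37 mm at the stop, and sinks almost straight
- reader: single-tube code reader, fixed: black box 86 (x) x 72 (y) mm with a flat grey top 32 mm above the bench. Origin: centre of its underside
- window (a point): centre of the reader's round red window, 40 mm across, flush in its top, 32 mm above the bench
- tipbox: loose pipette tip box, 122 (x) x 84 (y) x 80 mm high, 0.3 kg; origin: centre of its underside; leave alone
- bottle: loose amber reagent bottle with a blue cap, 60 mm across and about 130 mm high; origin: centre of its underside; leave alone
- kitbox: loose dark blue kit box, 75 (x) x 90 (y) x 70 mm high; origin: centre of its underside; leave alone

How it is judged:
By the outcome, as a careful person would: the job done as asked, in the order asked, and still so for the second after the job is handed in, with the robot touching nothing.
It also fails if it takes over 64 s, if anything falls off the work surface, if the arm or the gripper's body presses on something with over 40 N, if the wrist force passes 120 N, or if a joint passes its speed limit or range.

## Working session

There is one attempt and no reset: what is moved stays moved. The work goes in short steps, Python scripts to look and compute and a shell command to move; the robot and the scene stay as the last step left them, time stands still between calls to the robot, and variables do not carry over. Pictures are saved under pics/ and viewed, at most 11 in all, crops included, and the job is handed in when it is done.

```bash
mkdir -p pics; ls
python3 - <<'E'
from rig import manip
import cv2,numpy as np
for n in("scene","top"):
    c=manip.capture(n);cv2.imwrite(f"pics/{n}0.png",c["image"]);print(n,c["vfov"],c["cx"],c["cy"],np.round(c["world_to_cam"],4).tolist(),[k for k in c])
s=manip.observe();print(s)
E
```

```text
pics
scene 42.22736712180896 282.33778281668503 215.7864099539002 [[-0.4039, 0.9147, 0.0107, 262.5426], [-0.5953, -0.2717, 0.7562, 300.3945], [0.6946, 0.2991, 0.6543, -1735.058], [0.0, 0.0, 0.0, 1.0]] ['image', 'vfov', 'cx', 'cy', 'world_to_cam']
top 55.112824417248795 276.361000333304 214.4921243436292 [[0.0097, -0.9997, -0.0229, -8.1373], [0.9995, 0.009, 0.0295, -604.4732], [-0.0293, -0.0231, 0.9993, -845.8096], [0.0, 0.0, 0.0, 1.0]] ['image', 'vfov', 'cx', 'cy', 'world_to_cam']
{'time': 0.1, 'joint_positions': array([1.19197013e+00, 2.41335119e-01, 3.81619639e-03, 1.33520795e+00,
       9.64107303e-06, 1.57081519e+00]), 'qd': array([-3.17984683e-05, -1.78516900e-03,  3.76272440e-03,  8.31203620e-04,
        5.60762547e-04, -5.15608831e-04]), 'effort': array([-2.61394780e-04, -3.73136687e+01,  2.53010702e+01,  1.08293595e-02,
       -2.65706927e-05, -4.90878485e-07]), 'position': array([184.71227989, 464.04749454, 255.48688513]), 'eef_rot': array([-5.91465607e-01, -3.08503175e+00,  2.97506183e-03]), 'force': array([-0.45840172, -1.05942751, -0.40365835]), 'wrist_torque': array([-0.02059395,  0.06094488, -0.03412896]), 'gripper_force': 0.0, 'grip_width': 0.9999956343492914}
```

View pics/scene0.png

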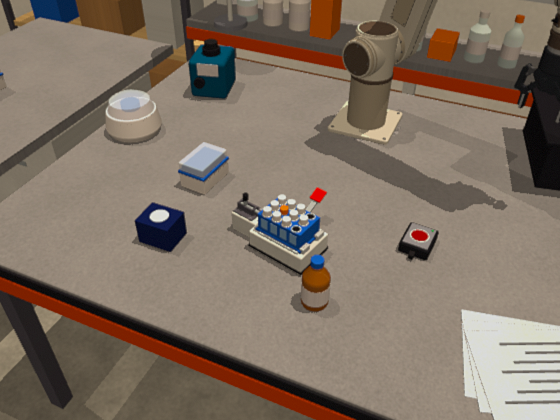

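View pics/top0.png

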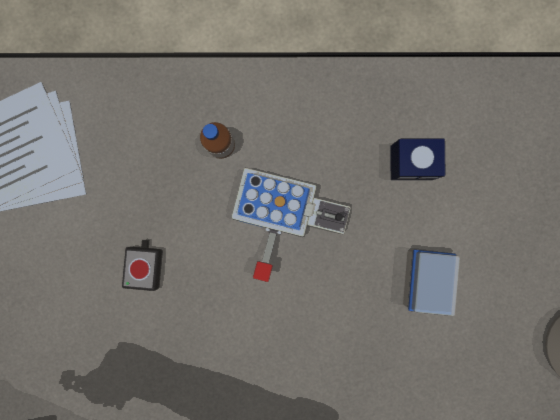

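```bash
cat > h.py <<'E'
import cv2,numpy as np
from rig import manip
def f(c): return 210/np.tan(np.radians(c["vfov"]/2))
def ray(c,u,v):
    M=np.array(c["world_to_cam"]);R=M[:3,:3];o=-R.T@M[:3,3]
    return o,R.T@np.array([(u-c["cx"])/f(c),-(v-c["cy"])/f(c),-1])
def onz(c,u,v,z):
    o,d=ray(c,u,v);return o+d*(z-o[2])/d[2]
def proj(c,p):
    M=np.array(c["world_to_cam"]);q=M[:3,:3]@p+M[:3,3]
    return np.array([c["cx"]-f(c)*q[0]/q[2],c["cy"]+f(c)*q[1]/q[2]])
def tri(c1,a,c2,b):
    o,d=ray(c1,*a);p,e=ray(c2,*b)
    t=np.linalg.lstsq(np.c_[d,-e],p-o,rcond=None)[0]
    x,y=o+t[0]*d,p+t[1]*e
    return (x+y)/2,np.linalg.norm(x-y)
def blobs(c,lo,hi,amin=15,roi=None):
    m=cv2.inRange(cv2.cvtColor(c["image"],cv2.COLOR_BGR2HSV),lo,hi)
    if roi: k=np.zeros_like(m);k[roi[1]:roi[3],roi[0]:roi[2]]=1;m=m*k
    n,_,s,ce=cv2.connectedComponentsWithStats(m)
    return [(np.round(ce[i],2).tolist(),int(s[i,4])) for i in range(1,n) if s[i,4]>=amin]
E
python3 - <<'E'
from h import *
T=manip.capture("top");S=manip.capture("scene")
rt,rs=(110,130,370,300),(150,170,450,280)
for n,c,r in(("T",T,rt),("S",S,rs)):
    print(n,"red",blobs(c,(0,190,110),(4,255,255),15,r),blobs(c,(174,190,110),(180,255,255),15,r))
    print(n,"or",blobs(c,(8,150,140),(20,255,255),10,r))
    print(n,"white",blobs(c,(0,0,185),(180,50,255),20,(230,165,320,240) if n=="T" else (250,185,330,240)))
    print(n,"dark",blobs(c,(0,0,0),(180,255,55),8,(315,195,352,240) if n=="T" else (228,185,262,230)))
a=cv2.resize(T["image"][160:290,225:360],None,fx=4,fy=4,interpolation=cv2.INTER_CUBIC)
b=cv2.resize(S["image"][180:280,225:335],None,fx=5,fy=5,interpolation=cv2.INTER_CUBIC)[:520]
h=cv2.resize(b,None,fx=.47,fy=.47*1.0)
cv2.imwrite("pics/topz.png",a);cv2.imwrite("pics/scz.png",b)
E
```

```text
T red [] []
T or [([279.45, 200.0], 29)]
T white []
T dark [([338.22, 216.31], 51)]
S red [([317.76, 194.55], 140), ([419.15, 235.09], 113)] []
S or [([284.0, 208.62], 56), ([320.67, 275.51], 67)]
S white [([281.69, 196.54], 35), ([291.23, 201.03], 35), ([274.31, 202.5], 36), ([310.28, 206.06], 36), ([300.5, 206.0], 36), ([266.73, 208.43], 37), ([293.33, 211.57], 42), ([276.19, 213.35], 37), ([303.38, 216.77], 39), ([254.5, 221.24], 34), ([285.8, 218.35], 40), ([257.35, 233.82], 51), ([319.26, 232.17], 23), ([323.96, 235.38], 24)]
S dark [([244.82, 196.79], 39), ([245.99, 209.71], 87)]
```

View pics/topz.png

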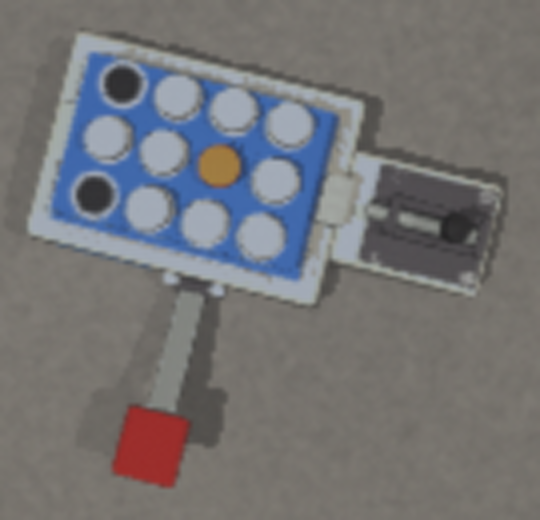

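View pics/scz.png

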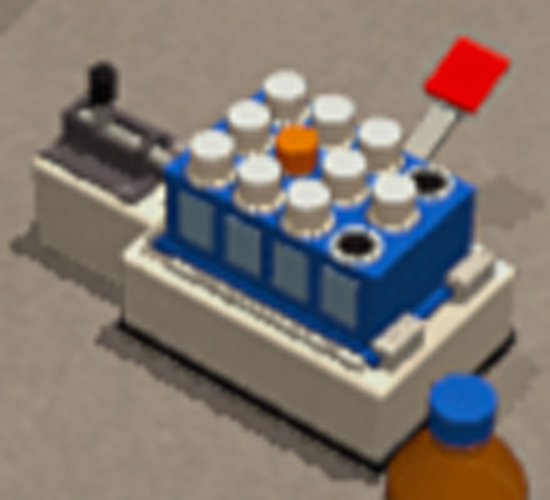

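Top zoom: orange cap at full-image (279.5,200), knob (338.5,216.5), pad (263,271); the rack's +y end points left (toward the reader). Scene zoom: knob top about (245,194), orange cap (284,208).

Run:
```python
from h import *
T=manip.capture("top");S=manip.capture("scene")
print("red",R:=blobs(T,(0,150,80),(6,255,255),60,(110,230,300,300)),blobs(T,(172,150,80),(180,255,255),60,(110,230,300,300)))
W=blobs(T,(0,0,150),(180,45,255),40,(235,170,310,235));print("white",W)
for w in W: print(np.round(onz(T,*w[0],122),1))
print("whites scene")
for w in [(281.69,196.54),(291.23,201.03),(274.31,202.5),(300.5,206),(266.73,208.43),(293.33,211.57),(276.19,213.35),(303.38,216.77),(285.8,218.35)]: print(np.round(onz(S,*w,121),1))
print("orange",onz(T,279.45,200,122),onz(S,284,206.7,121),tri(T,(279.45,200),S,(284,206.7)))
print("pad S",onz(S,317.76,194.55,74),"win S",onz(S,419.15,235.09,32))
for r in R: print("T red",onz(T,*r[0],74),onz(T,*r[0],32))
k=blobs(T,(0,0,0),(180,255,50),8,(325,205,350,230));print("knob",k)
print(onz(T,*k[0][0],98),onz(S,244.8,194,104),tri(T,k[0][0],S,(244.8,196.8)))
```

```text
red [([139.18, 268.85], 201), ([262.33, 271.07], 259)] []
white [([264.22, 213.41], 588), ([284.6, 178.66], 122), ([268.58, 183.6], 84), ([282.79, 186.73], 84), ([296.86, 190.49], 90), ([251.01, 193.87], 75), ([265.21, 197.52], 86), ([293.23, 204.58], 90), ([307.27, 209.92], 51), ([261.4, 211.78], 85), ([275.59, 215.45], 95), ([289.84, 218.74], 95)]
[603.   17.3 122. ]
[667.5 -19.7 122. ]
[658.2   9.8 122. ]
[652.6 -16.5 122. ]
[645.8 -42.5 122. ]
[638.9  42.1 122. ]
[632.4  15.8 122. ]
[619.7 -36.  122. ]
[610.1 -61.9 122. ]
[606.   22.5 122. ]
[599.4  -3.7 122. ]
[593.6 -30.  122. ]
whites scene
[596.3 -26.8 121. ]
[ 6.021e+02 -4.000e-01  1.210e+02]
[622.9 -33.3 121. ]
[609.7  25.5 121. ]
[649. -40. 121.]
[634.2  18.4 121. ]
[655.6 -13.8 121. ]
[641.3  45.4 121. ]
[662.2  12.3 121. ]
orange [627.98704452 -10.54982429 122.        ] [627.38889686  -7.31547766 121.        ] (array([627.46338943,  -9.03719473, 120.52171656]), np.float64(3.226469078252114))
pad S [498.84107506  27.23282836  74.        ] win S [492.40090429 284.0232259   32.        ]
T red [493.09922056 265.1506347   74.        ] [488.50088463 280.45291679  32.        ]
T red [491.70770583  22.36672618  74.        ] [487.03528588  24.74323357  32.        ]
knob [([338.45, 216.52], 44)]
[ 599.12252123 -122.27601731   98.        ] [ 604.37377947 -118.13930163  104.        ] (array([ 598.97008661, -122.42493551,   90.27402206]), np.float64(1.84426497887319))
```

```bash
cat >> h.py <<'E'
from scipy.spatial.transform import Rotation as Ro
TUBE=np.array([627.3,-8.8]);YP=np.array([.2307,.973]);XP=np.array([.973,-.2307])
def pk(x,y): # picker axes relative to tube axis -> world xy
    return TUBE+x*XP+y*YP
def go(p,yaw=-13.34):
    """shift/turn entries to bring TCP to p, tool down, tool y heading yaw deg"""
    s=manip.observe();R=Ro.from_rotvec(s["eef_rot"])
    y=np.radians(yaw);Y=np.array([np.cos(y),np.sin(y),0]);Z=np.array([0,0,-1.])
    G=Ro.from_matrix(np.c_[np.cross(Y,Z),Y,Z])
    print("shift",np.round(R.inv().apply(np.array(p)-s["position"])/400,4),"turn",np.round((R.inv()*G).as_rotvec(True)/120,4),"t",s["time"])
E
python3 -c "
from h import *
print(pk(0,-142.5));go([*pk(0,-142.5),250])"
```

```text
[ 594.42525 -147.4525 ]
shift [-1.517  -1.0425  0.0157] turn [-3.000e-04  2.000e-04  6.803e-01] t 0.3
```

```bash
python3 -m creep '[[-1,[-0.13,-0.09,0],[0,0,0.08]],[-1,[-0.25,-0.17,0],[0,0,0.16]],[-1,[-0.38,-0.26,0],[0,0,0.24]],[-1,[-0.5,-0.35,0],[0,0,0.32]],[-1,[-0.63,-0.43,0],[0,0,0.4]],[-1,[-0.76,-0.52,0],[0,0,0.48]],[-1,[-0.9,-0.62,0],[0,0,0.56]],[-1,[-0.98,-0.68,0],[0,0,0.64]],[-1,[-0.98,-0.68,0],[0,0,0.68]],[-1,[-0.98,-0.68,0],[0,0,0.68]]]' 30; python3 -c "
from h import *
go([*pk(0,-142.5),250]);go([*pk(0,-142.5),108])"
```

```text
time: 1.55
position: [448.6, 66.2, 256.1]
eef_rot: [-2.464, -1.948, 0.001]
force: [-0.3, -0.2, 0.5]
grip_width: 0.001
gripper_force: 0.0
shift [-0.4357  0.478   0.0151] turn [-0.0002  0.      0.    ] t 1.55
shift [-0.4357  0.4781  0.3701] turn [-0.0002  0.      0.    ] t 1.55
```

```bash
python3 -m creep '[[-1,[-0.11,0.12,0],[0,0,0]],[-1,[-0.22,0.24,0],[0,0,0]],[-1,[-0.33,0.36,0],[0,0,0]],[-1,[-0.436,0.478,0],[0,0,0]],[-1,[-0.436,0.478,0.02],[0,0,0]],[-1,[-0.436,0.478,0.12],[0,0,0]],[-1,[-0.436,0.478,0.22],[0,0,0]],[-1,[-0.436,0.478,0.3],[0,0,0]],[-1,[-0.436,0.478,0.34],[0,0,0]],[-1,[-0.436,0.478,0.34],[0,0,0]]]'
python3 - <<'E'
from h import *
go([*pk(0,-142.5),108])
T=manip.capture("top");S=manip.capture("scene")
a=cv2.resize(T["image"][160:260,290:390],None,fx=4,fy=4,interpolation=cv2.INTER_CUBIC)
b=cv2.resize(S["image"][150:250,200:300],None,fx=4,fy=4,interpolation=cv2.INTER_CUBIC)
cv2.imwrite("pics/k1.png",np.hstack([a,b]))
E
```

```text
time: 2.8
position: [593.6, -145.6, 119.5]
eef_rot: [-2.46, -1.95, 0.002]
force: [-0.3, 0.0, 0.2]
grip_width: -0.002
gripper_force: 0.0
shift [-0.004   0.0031  0.0286] turn [-0.0012 -0.0001  0.0012] t 2.8
```

View pics/k1.png

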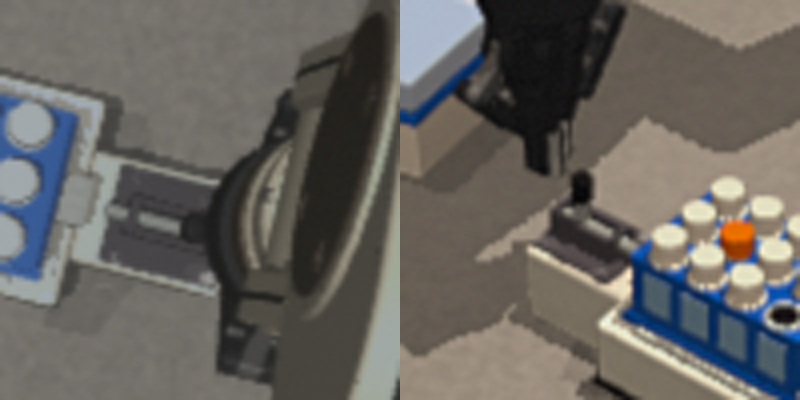

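Left: the black knob (about crop (195,225)) sits directly left of the gripper. Right: closed fingers (545,160) stand just behind the knob (582,185), clear of it.

```bash
python3 -m creep '[[-1,[0,0.003,0.02],[0,0,0]],[-1,[0,0.003,0.0286],[0,0,0]],[-1,[0,0.003,0.0286],[0,0,0]],[-1,[0.01,0.003,0.0286],[0,0,0]],[-1,[0.02,0.003,0.0286],[0,0,0]],[-1,[0.03,0.003,0.0286],[0,0,0]],[-1,[0.03,0.003,0.0286],[0,0,0]]]';python3 -m creep '[[-1,[0.01,0,0],[0,0,0]],[-1,[0.015,0,0],[0,0,0]],[-1,[0.02,0,0],[0,0,0]],[-1,[0.02,0,0],[0,0,0]]]'
```

```text
time: 3.78
position: [598.6, -135.4, 109.0]
eef_rot: [2.463, 1.949, -0.0]
force: [-0.1, -2.6, 0.1]
grip_width: -0.004
gripper_force: 1.0
time: 4.28
position: [600.5, -127.4, 109.0]
eef_rot: [2.463, 1.949, 0.001]
force: [-0.4, -1.6, 0.8]
grip_width: -0.007
gripper_force: 1.1
```

```bash
python3 -m creep '[[-1,[0.005,0,0],[0,0,0]],[-1,[0.01,0,0],[0,0,0]],[-1,[0.01,0,0],[0,0,0]]]';python3 -m creep '[[-1,[0.005,0,0],[0,0,0]],[-1,[0.0075,0,0],[0,0,0]],[-1,[0.0075,0,0],[0,0,0]]]'
```

```text
time: 4.65
position: [601.4, -123.5, 109.0]
eef_rot: [2.463, 1.949, 0.001]
force: [1.0, -2.6, 1.0]
grip_width: -0.003
gripper_force: 1.2
time: 5.03
position: [602.0, -120.7, 109.0]
eef_rot: [2.464, 1.949, 0.001]
force: [-0.1, -2.6, 1.0]
grip_width: 0.002
gripper_force: 1.3
```

```bash
python3 -m creep '[[-1,[0.005,0,0],[0,0,0]],[-1,[0.005,0,0],[0,0,0]]]'
```

```text
time: 5.28
position: [602.3, -119.3, 109.0]
eef_rot: [2.463, 1.948, -0.001]
force: [0.3, -4.6, 1.6]
grip_width: 0.002
gripper_force: 2.3
```

```bash
python3 -m creep '[[-1,[0.004,0,0],[0,0,0]],[-1,[0.004,0,0],[0,0,0]]]'
```

```text
time: 5.52
position: [602.4, -119.1, 109.0]
eef_rot: [2.463, 1.946, -0.004]
force: [-0.0, -7.7, 2.9]
grip_width: -0.001
gripper_force: 4.0
```

```bash
python3 -m creep '[[-1,[0.004,0,0],[0,0,0]],[-1,[0.008,0,0],[0,0,0]],[-1,[0.008,0,0],[0,0,0]]]'
```

```text
time: 5.9
position: [602.4, -118.7, 109.1]
eef_rot: [2.463, 1.941, -0.011]
force: [-2.2, -15.1, 3.1]
grip_width: -0.002
gripper_force: 7.5
```

```bash
python3 -m creep '[[-1,[-0.02,0,0],[0,0,0]],[-1,[-0.04,0,0],[0,0,0]],[-1,[-0.04,0,-0.13],[0,0,0]],[-1,[-0.04,0,-0.2],[0,0,0]],[-1,[-0.04,0,-0.2],[0,0,0]]]'
python3 - <<'E'
from h import *
go([495.5,24.8,200]);go([495.5,24.8,108]);s=manip.observe();print(s["position"])
E
```

```text
time: 6.52
position: [601.3, -129.4, 191.6]
eef_rot: [2.461, 1.948, 0.007]
force: [0.2, 0.4, 0.4]
grip_width: -0.001
gripper_force: 0.0
shift [ 0.3146 -0.3457 -0.0224] turn [ 0.0025 -0.0007  0.0007] t 6.525
shift [ 0.3143 -0.3469  0.2076] turn [ 0.0025 -0.0007  0.0007] t 6.525
[ 601.27009394 -129.42086695  191.56218563]
```

```bash
python3 -m creep '[[-1,[0.08,-0.1,-0.02],[0,0,0]],[-1,[0.16,-0.2,-0.02],[0,0,0]],[-1,[0.25,-0.3,-0.02],[0,0,0]],[-1,[0.314,-0.346,-0.02],[0,0,0]],[-1,[0.314,-0.346,0.05],[0,0,0]],[-1,[0.314,-0.346,0.13],[0,0,0]],[-1,[0.314,-0.346,0.18],[0,0,0]],[-1,[0.314,-0.346,0.18],[0,0,0]]]'
python3 - <<'E'
from h import *
T=manip.capture("top");S=manip.capture("scene")
a=cv2.resize(T["image"][170:290,210:360],None,fx=2.6,fy=2.6,interpolation=cv2.INTER_CUBIC)
b=cv2.resize(S["image"][130:250,225:375],None,fx=2.6,fy=2.6,interpolation=cv2.INTER_CUBIC)
cv2.imwrite("pics/l1.png",np.hstack([a,b]))
print(manip.observe()["position"])
E
```

```text
time: 7.52
position: [491.0, 24.6, 113.9]
eef_rot: [-2.459, -1.947, 0.009]
force: [1.0, 1.6, -0.3]
grip_width: 0.001
gripper_force: 0.0
[493.40371015  24.51856159 116.41402479]
```

View pics/l1.png

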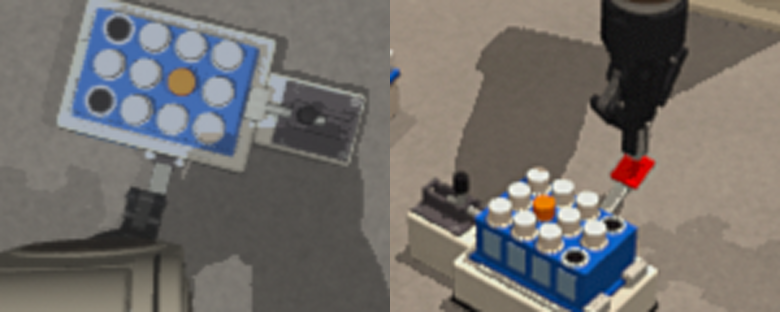

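Left: knob has moved toward the rack with the rod reaching into the eye (about crop (265,105)). Right: the closed fingers stand over the red pad (632,165).

```bash
python3 -m creep '[[-1,[0,0,0.02],[0,0,0]],[-1,[0,0,0.035],[0,0,0]],[-1,[0,-0.004,0.05],[0,0,0]],[-1,[0,-0.008,0.065],[0,0,0]],[-1,[0,-0.013,0.08],[0,0,0]],[-1,[0,-0.018,0.095],[0,0,0]],[-1,[0,-0.02,0.105],[0,0,0]],[-1,[0,-0.02,0.105],[0,0,0]]]'
```

```text
time: 8.62
position: [486.0, 26.4, 75.3]
eef_rot: [-2.463, -1.949, -0.001]
force: [-1.7, 0.7, 7.0]
grip_width: -0.001
gripper_force: 3.1
```

```bash
python3 -m creep '[[-1,[0,0,0.01],[0,0,0]],[-1,[0,0,0.02],[0,0,0]],[-1,[0,0,0.02],[0,0,0]]]';python3 -m creep '[[-1,[0,0,0.005],[0,0,0]],[-1,[0,0,0.01],[0,0,0]],[-1,[0,0,0.01],[0,0,0]]]'
```

```text
time: 9.0
position: [484.9, 26.6, 67.0]
eef_rot: [-2.462, -1.948, 0.001]
force: [-2.8, 1.0, 7.5]
grip_width: 0.0
gripper_force: 3.6
time: 9.38
position: [484.7, 26.7, 63.2]
eef_rot: [-2.461, -1.948, 0.002]
force: [-5.0, 2.0, 9.1]
grip_width: 0.002
gripper_force: 4.2
```

```bash
for i in 1; do python3 -m creep '[[-1,[0,0,0.005],[0,0,0]],[-1,[0,0,0.005],[0,0,0]]]';done;python3 -m creep '[[-1,[0,0,0.005],[0,0,0]],[-1,[0,0,0.005],[0,0,0]]]'
```

```text
time: 9.62
position: [484.6, 26.7, 61.3]
eef_rot: [-2.461, -1.948, 0.002]
force: [-4.9, 1.7, 8.9]
grip_width: -0.004
gripper_force: 4.6
time: 9.88
position: [484.6, 26.7, 59.8]
eef_rot: [-2.461, -1.948, 0.001]
force: [-6.4, 1.1, 13.4]
grip_width: -0.002
gripper_force: 6.8
```

```bash
python3 -m creep '[[-1,[0,0,0.005],[0,0,0]],[-1,[0,0,0.005],[0,0,0]]]'
```

```text
time: 10.12
position: [484.7, 26.7, 58.7]
eef_rot: [-2.462, -1.948, 0.001]
force: [-8.9, 1.0, 20.6]
grip_width: -0.0
gripper_force: 10.7
```

```bash
python3 -m creep '[[-1,[0,0,0.003],[0,0,0]],[-1,[0,0,0.003],[0,0,0]],[-1,[0,0,0.003],[0,0,0]]]'; python3 -m creep '[[-1,[0,0,-0.03],[0,0,0]],[-1,[0,0.005,-0.06],[0,0,0]],[-1,[0,0.01,-0.09],[0,0,0]],[-1,[0,0.02,-0.13],[0,0,0]],[-1,[0,0.02,-0.2],[0,0,0]],[-1,[0,0.02,-0.33],[0,0,0]],[-1,[0,0.02,-0.33],[0,0,0]],[-1,[0,0.02,-0.33],[0,0,0]]]'
python3 - <<'E'
from h import *
T=manip.capture("top");S=manip.capture("scene")
o=blobs(T,(8,150,120),(20,255,255),10,(230,165,320,240));p=blobs(S,(8,150,140),(20,255,255),10,(250,180,340,240))
print(o,p,manip.observe()["position"])
print(onz(T,*o[0][0],144),onz(S,*p[0][0],140),tri(T,o[0][0],S,p[0][0]))
b=cv2.resize(S["image"][130:270,225:375],None,fx=4,fy=4,interpolation=cv2.INTER_CUBIC)
cv2.imwrite("pics/e1.png",b)
E
```

```text
time: 10.5
position: [484.7, 26.7, 58.2]
eef_rot: [-2.462, -1.949, -0.0]
force: [-10.2, 1.3, 25.7]
grip_width: 0.002
gripper_force: 13.2
time: 11.5
position: [493.9, 24.1, 187.4]
eef_rot: [2.464, 1.949, -0.0]
force: [-0.7, 0.4, -0.4]
grip_width: -0.004
gripper_force: 0.0
[([279.06, 200.1], 48)] [([283.9, 201.62], 60)] [493.00634837  24.11961933 186.2206242 ]
[626.36146239 -10.20175315 144.        ] [632.30669193  -5.66366795 140.        ] (array([626.60190364,  -9.15044085, 134.58761706]), np.float64(1.9363813369036191))
```

View pics/e1.png

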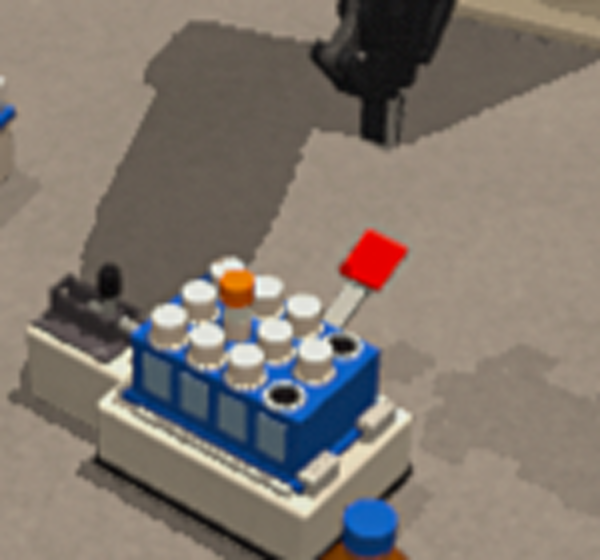

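The orange cap (crop (237,287)) stands clearly above its neighbours, lever back up, bolt knob at the eye end, rack seated.

```bash
python3 -c "
from h import *
go([627.2,-9,215]);go([627.2,-9,150])"
```

```text
shift [-0.0034  0.3453 -0.0729] turn [-0.0013  0.0005  0.0002] t 11.6
shift [-0.0032  0.3458  0.0896] turn [-0.0013  0.0005  0.0002] t 11.6
```

```bash
python3 -m creep '[[0.2,[0,0,-0.07],[0,0,0]],[0.2,[0,0.1,-0.07],[0,0,0]],[0.2,[-0.003,0.22,-0.07],[0,0,0]],[0.2,[-0.003,0.31,-0.07],[0,0,0]],[0.2,[-0.003,0.345,-0.07],[0,0,0]],[0.2,[-0.003,0.345,-0.07],[0,0,0]],[0.2,[-0.003,0.345,-0.07],[0,0,0]]]' 20; python3 -c "
from h import *
print(manip.observe()['position']);go([627.2,-9,150])"
```

```text
time: 12.48
position: [626.9, -8.5, 214.5]
eef_rot: [-2.462, -1.948, 0.003]
force: [-0.4, 0.5, -0.5]
grip_width: 0.602
gripper_force: 0.0
[626.88265074  -8.49134415 214.47694352]
shift [-0.001   0.0015  0.1612] turn [-0.0013  0.0003  0.0004] t 12.475
```

```bash
python3 -m creep '[[0.2,[-0.001,0.001,0.06],[0,0,0]],[0.2,[-0.001,0.001,0.11],[0,0,0]],[0.2,[-0.001,0.001,0.14],[0,0,0]],[0.2,[-0.001,0.001,0.161],[0,0,0]],[0.2,[-0.001,0.001,0.161],[0,0,0]],[-0.3,[-0.001,0.001,0.161],[0,0,0]],[-0.3,[-0.001,0.001,0.161],[0,0,0]],[-0.3,[-0.001,0.001,0.161],[0,0,0]]]' 20
python3 - <<'E'
from h import *
S=manip.capture("scene");T=manip.capture("top")
b=cv2.resize(S["image"][140:250,235:345],None,fx=5,fy=5,interpolation=cv2.INTER_CUBIC)
cv2.imwrite("pics/g1.png",b)
E
```

```text
time: 13.48
position: [628.5, -9.2, 151.8]
eef_rot: [2.463, 1.949, 0.001]
force: [0.0, -0.7, -0.2]
grip_width: 0.349
gripper_force: 0.0
```

View pics/g1.png

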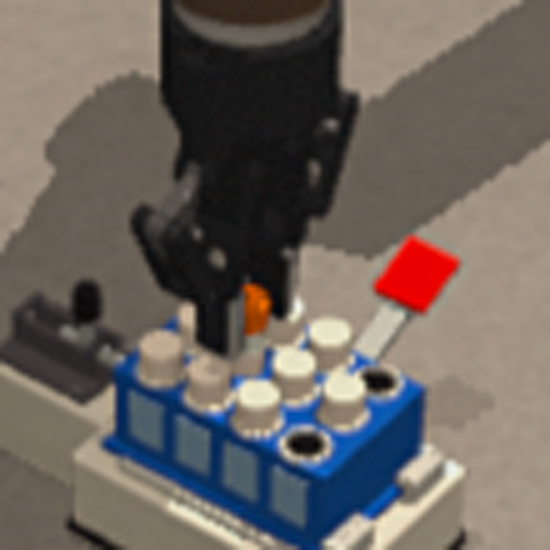

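The cap (crop (257,305)) sits between the two fingers (near at (220,320), far at (288,290)), tips just above the neighbours.

```bash
python3 -m creep '[[-0.5,[0,0,0],[0,0,0]],[-0.6,[0,0,0],[0,0,0]],[-0.7,[0,0,0],[0,0,0]],[-0.8,[0,0,0],[0,0,0]],[-0.8,[0,0,0],[0,0,0]]]' 20;python3 -m creep '[[-1,[0,0,0],[0,0,0]],[-1,[0,0,0],[0,0,0]],[-1,[0,0,0],[0,0,0]]]' 35
```

```text
time: 14.2
position: [628.0, -9.1, 151.3]
eef_rot: [-2.463, -1.949, 0.0]
force: [-2.2, -0.3, 1.2]
grip_width: 0.22
gripper_force: 19.6
time: 14.58
position: [628.3, -9.2, 151.2]
eef_rot: [2.464, 1.949, -0.0]
force: [-2.6, -0.1, 0.2]
grip_width: 0.213
gripper_force: 34.3
```

```bash
python3 -m creep '[[-1,[0,0,-0.015],[0,0,0]],[-1,[0,0,-0.03],[0,0,0]],[-1,[0,0,-0.05],[0,0,0]],[-1,[0,0,-0.07],[0,0,0]],[-1,[0,0,-0.1],[0,0,0]],[-1,[0,0,-0.15],[0,0,0]],[-1,[0,0,-0.2],[0,0,0]],[-1,[0,0,-0.2],[0,0,0]],[-1,[0,0,-0.2],[0,0,0]]]'
python3 - <<'E'
from h import *
S=manip.capture("scene")
print(blobs(S,(8,150,140),(20,255,255),5,(235,130,345,240)))
cv2.imwrite("pics/g2.png",cv2.resize(S["image"][100:240,215:355],None,fx=4,fy=4,interpolation=cv2.INTER_CUBIC))
go([490.5,282.2,230],-13.34);go([490.5,282.2,230],16.6);print(manip.observe()["joint_positions"])
E
```

```text
time: 15.7
position: [628.1, -9.1, 231.1]
eef_rot: [-2.464, -1.949, 0.0]
force: [0.1, -0.8, -0.5]
grip_width: 0.218
gripper_force: 34.7
[([287.31, 172.62], 16)]
shift [ 0.6297 -0.5017  0.0018] turn [-0.0006  0.0001  0.0003] t 15.75
shift [ 0.6297 -0.5017  0.0018] turn [-0.0006 -0.     -0.2492] t 15.75
[-1.45373461e-02  5.11749575e-01  3.36534643e-01  1.39679663e+00
  2.27806353e-05  1.78845852e+00]
```

View pics/g2.png

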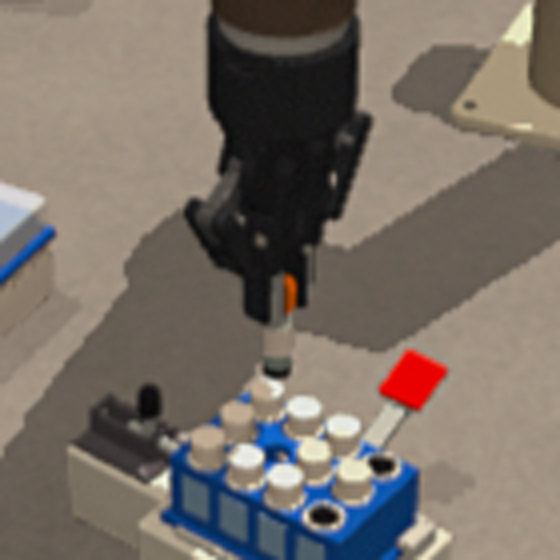

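The tube hangs upright from the gripper (foot at crop (276,368)), its well (275,440) empty; rack and bolt unchanged.

```bash
python3 -m creep '[[-1,[0.04,-0.03,0],[0,0,0]],[-1,[0.12,-0.1,0],[0,0,0]],[-1,[0.21,-0.17,0],[0,0,0]],[-1,[0.3,-0.24,0],[0,0,0]],[-1,[0.39,-0.31,0],[0,0,0]],[-1,[0.48,-0.38,0],[0,0,0]],[-1,[0.56,-0.45,0],[0,0,0]],[-1,[0.61,-0.485,0],[0,0,0]],[-1,[0.63,-0.502,0],[0,0,0]],[-1,[0.63,-0.502,0.05],[0,0,0]],[-1,[0.63,-0.502,0.12],[0,0,0]],[-1,[0.63,-0.502,0.19],[0,0,0]],[-1,[0.63,-0.502,0.24],[0,0,0]],[-1,[0.63,-0.502,0.27],[0,0,0]],[-1,[0.63,-0.502,0.27],[0,0,0]],[-1,[0.63,-0.502,0.27],[0,0,0]]]'
python3 - <<'E'
from h import *
S=manip.capture("scene");T=manip.capture("top")
s=manip.observe();print(s["position"],s["force"])
go([490.5,282.2,98.5])
a=cv2.resize(S["image"][150:260,360:470],None,fx=4,fy=4,interpolation=cv2.INTER_CUBIC)
b=cv2.resize(T["image"][220:320,90:190],None,fx=3.5,fy=4.4,interpolation=cv2.INTER_CUBIC)
cv2.imwrite("pics/p1.png",np.hstack([a,b]))
p=s["position"]
for n,q in(("foot",[p[0],p[1],p[2]-66]),("win",[490.5,282.2,32])):
    u=proj(S,np.array(q));print(n,u,(u-[360,150])*4)
E
```

```text
time: 17.75
position: [491.4, 282.5, 124.1]
eef_rot: [2.464, 1.949, 0.002]
force: [0.3, -0.2, -0.0]
grip_width: 0.222
gripper_force: 34.7
[491.497931   282.66152321 124.37511014] [-0.13316579  0.64107764  0.63157592]
shift [-0.0018 -0.0023  0.0647] turn [ 0.0007 -0.0007  0.0003] t 17.85
foot [420.64029895 226.41346507] [242.5611958  305.65386029]
win [418.57228321 234.37564992] [234.28913283 337.50259968]
```

View pics/p1.png

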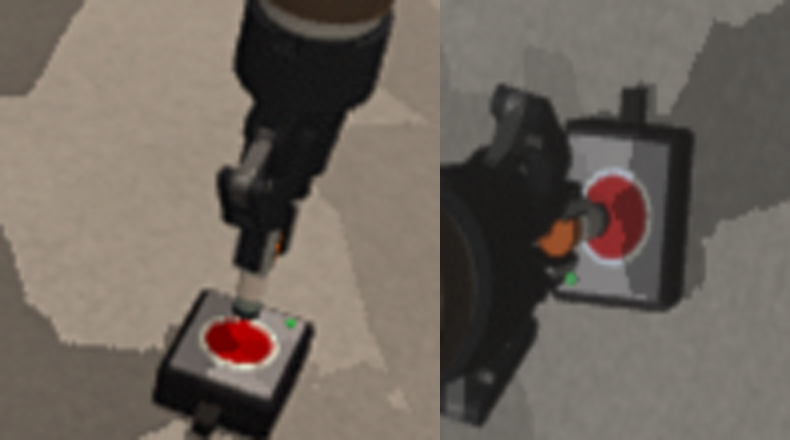

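Tube foot (left crop (245,312)) hangs over the window (240,341), lowering will land it near the centre; top view agrees (foot (600,220), window (613,218)).

```bash
python3 -m creep '[[-1,[-0.001,-0.002,0.02],[0,0,0]],[-1,[-0.001,-0.002,0.04],[0,0,0]],[-1,[-0.001,-0.002,0.052],[0,0,0]],[-1,[-0.001,-0.002,0.058],[0,0,0]],[-1,[-0.001,-0.002,0.058],[0,0,0]],[-1,[-0.001,-0.002,0.058],[0,0,0]]]';python3 -m creep '[[-1,[0,0,0.003],[0,0,0]],[-1,[0,0,0.003],[0,0,0]]]'
```

```text
time: 18.6
position: [490.2, 282.2, 100.3]
eef_rot: [2.464, 1.949, 0.001]
force: [0.3, -0.3, -0.2]
grip_width: 0.217
gripper_force: 34.7
time: 18.85
position: [490.0, 282.2, 98.9]
eef_rot: [2.464, 1.949, 0.0]
force: [-0.5, 0.0, 0.1]
grip_width: 0.215
gripper_force: 34.8
```

```bash
python3 -m creep '[[-1,[0,0,0.003],[0,0,0]],[-1,[0,0,0.003],[0,0,0]]]'
```

```text
time: 19.1
position: [490.3, 282.5, 98.9]
eef_rot: [-2.464, -1.949, -0.003]
force: [-1.9, -0.3, 5.7]
grip_width: 0.218
gripper_force: 35.3
```

```bash
python3 -m creep '[[-1,[0,0,0.0025],[0,0,0]],[-1,[0,0,0.0025],[0,0,0]]]'
```

```text
time: 19.35
position: [490.4, 282.7, 98.8]
eef_rot: [-2.463, -1.949, -0.004]
force: [-1.6, -0.2, 9.4]
grip_width: 0.212
gripper_force: 35.7
```

```bash
python3 -m creep '[[-1,[0,0,-0.003],[0,0,0]],[-1,[0,0,-0.004],[0,0,0]],[-1,[0,0,-0.004],[0,0,0]]]' 20; python3 -m creep '[[-0.52,[0,0,0],[0,0,0]],[-0.48,[0,0,0],[0,0,0]],[-0.4,[0,0,0],[0,0,0]],[-0.3,[0,0,0],[0,0,0]],[-0.15,[0,0,0],[0,0,0]],[0,[0,0,0],[0,0,0]],[0.2,[0,0,0],[0,0,0]],[0.2,[0,0,0],[0,0,0]]]'
python3 - <<'E'
from h import *
S=manip.capture("scene");T=manip.capture("top")
a=cv2.resize(S["image"][150:260,360:470],None,fx=4,fy=4,interpolation=cv2.INTER_CUBIC)
b=cv2.resize(T["image"][220:320,90:190],None,fx=3.5,fy=4.4,interpolation=cv2.INTER_CUBIC)
cv2.imwrite("pics/p2.png",np.hstack([a,b]))
E
```

```text
time: 19.73
position: [490.3, 282.4, 98.8]
eef_rot: [-2.464, -1.949, -0.002]
force: [-0.6, -0.6, 6.2]
grip_width: 0.215
gripper_force: 35.2
time: 20.72
position: [490.0, 282.1, 98.3]
eef_rot: [-2.464, -1.949, -0.0]
force: [0.5, -0.3, 0.1]
grip_width: 0.601
gripper_force: 0.0
```

Released; retract straight up, then check from both cameras.

```bash
python3 -m creep '[[0.2,[0,0,-0.02],[0,0,0]],[0.2,[0,0,-0.05],[0,0,0]],[0.2,[0,0,-0.1],[0,0,0]],[0.2,[0,0,-0.2],[0,0,0]],[0.2,[0,0,-0.33],[0,0,0]],[0.2,[-0.1,-0.15,-0.33],[0,0,0]],[0.2,[-0.1,-0.3,-0.33],[0,0,0]],[0.2,[-0.1,-0.45,-0.33],[0,0,0]],[0.2,[-0.1,-0.45,-0.33],[0,0,0]],[0.2,[-0.1,-0.45,-0.33],[0,0,0]]]'
python3 - <<'E'
from h import *
S=manip.capture("scene");T=manip.capture("top")
a=cv2.resize(S["image"][150:270,220:460],None,fx=3.3,fy=3.3,interpolation=cv2.INTER_CUBIC)[:,:792]
b=cv2.resize(T["image"][180:300,110:370],None,fx=1.7,fy=1.7,interpolation=cv2.INTER_CUBIC)
o=np.zeros((600,800,3),np.uint8);o[:396,:792]=a;o[396:,:442]=b
cv2.imwrite("pics/end.png",o);print(manip.observe()["position"])
E
```

```text
time: 22.08
position: [306.0, 285.2, 231.5]
eef_rot: [2.463, 1.95, 0.005]
force: [0.2, 1.1, -0.4]
grip_width: 0.603
gripper_force: 0.0
[306.80176743 284.91371548 230.87165133]
```

View pics/end.png

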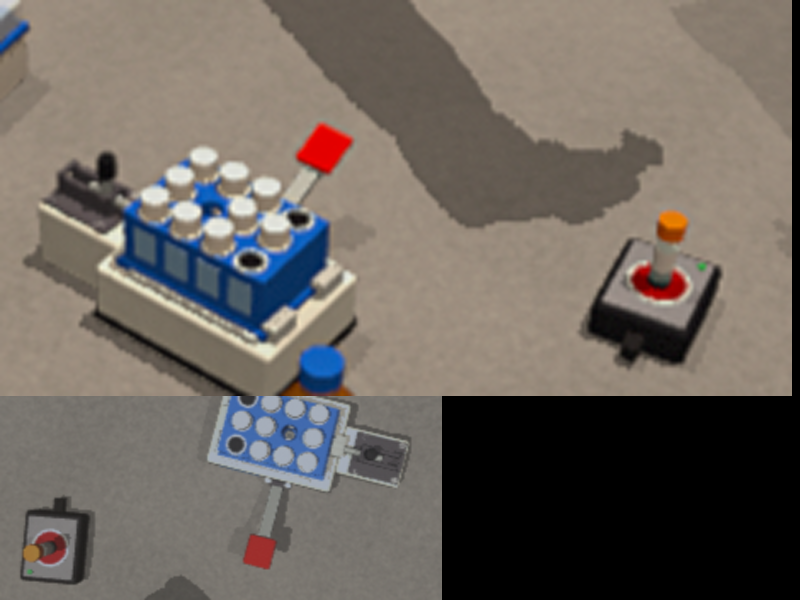

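The tube stands upright in the middle of the red window (foot at (658,280)). The bolt is home, the lever is back up, and the rack is in place.

```bash
python3 -c "
from rig import manip
print(manip.hand_in())"
```

```text
the job is handed in; nothing more can be done
None
```

The job is handed in: the bolt is home against its stop, I pressed the lever to its stop and released it, and the tube stands upright on the reader's red window, at about 22 s of the 64 s allowed.

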